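# Gauge the depth of a blind bore

## Robot

A 6-joint arm with a two-finger parallel gripper is mounted at the origin on the work surface; the furniture and walls round the work are solid. World frame = base frame: x ahead of the robot, y to its left, z up, the work surface at z = 0. Lengths are in m, angles in rad, forces in N, time in s.
With the tool pointing down it reaches from about 0.15 to 0.775 m from the base axis. Payload 6.1 kg.
Tool frame: the origin (TCP) lies midway between the tips of the shut fingers; the grasp point (between the pads) lies 19 mm behind it (r.pinch_z is the distance from the TCP to the grasp point, in m); z points along the fingers, y is the line along which they close (so a half turn about z gives the same grasp; the last joint's range is limited). The gripper opens to 85 mm and grips with 20 to 120 N. Pads are 22 mm wide; open, the fingers measure 114 mm over their backs; the gripper's body (76 mm by 85 mm) begins 54 mm behind the grasp point. The pads swing forward as they close: fully open they stand 13 mm farther back than shut.
Start: joints at [-1.209, 0.126, -0.04, 1.405, 0, 1.571], TCP at [0.186, -0.491, 0.231] pointing down, gripper open.
Joint ranges: [-2.72, 2.72], [-0.95, 1.95], [-1.27, 1.35], [-1.78, 2.02], [-1.46, 1.47], [-3.14, 3.14]. Speed limits (rad/s): [2.39, 2.39, 3.01, 3.14, 3.14, 3.14].

## Interface

Orientations are given as a unit quaternion [x, y, z, w].
In Python, from rig import r gives the robot as it stands. The module is installed in compiled form; this text tells all that it offers.
- The arm moves only by the shell command python3 -m jog 'ROWS' [FORCE]. ROWS is text: rows parted by semicolons, each of 7 numbers parted by spaces: the closure, from -1 (fully open) to 1 (shut), then the shift along the world's x, y, z each as a share of 400 mm, from -1 to 1, then the turn, a rotation vector about the world's x, y, z each as a share of 90 degrees, from -1 to 1. In form: grip tx ty tz ax ay az; .... A call has 1 to 12 rows; each row is the pose to reach, as a shift and turn from the pose commanded when the call began; what a row does not reach only later rows make up. A row lasts 1/8 s, in which the tool goes at most 62.5 mm and 10.7 degrees, less where a joint would pass 70% of its speed; a pose out of reach is approached as far as the arm can. A call with a number of a shift or a turn outside -1 to 1 is refused whole. A call with a gripper value outside its range is refused whole. The fingers move at their own pace and stop on an object; FORCE is the grip in N (left out, the last holds). Time passes only in rows, so rows that repeat a pose let the fingers close. It gives the time, the measured TCP pose, the force, the opening and the grip force at its end, in the units of the state.
- r.get_obs(): the state, without advancing time (a new reading comes with each control period).
- r.capture(name): name is "scene" or "side" or "wrist"; returns a dict with "frame" (480x640x3 uint8, blue, green, red), "vfov" (degrees; the focal length in pixels is half the picture's height over the tangent of half this angle, whatever the lens; pixels are square), "cx", "cy" (the principal point, pixels), "pose" (4x4, takes a point from camera to world coordinates). Camera axes: x right, y up, looking along -z (the intrinsics and any distortion apply to the point x, -y, -z); pixel columns grow to the right and rows downward; lengths in m; the calibration is good to about 2 mm. A picture is of the moment at which its call begins. There is no depth.
- r.sign_off(): hands the job in; it is judged then, once.
Trained networks look in a picture, given as the dict that the camera call returned (one of the last four; its "shot" number tells which), for a name from the list of things; names that differ only in an ending like _2 or _b are one class to them, and where a whole thing is asked for, a point or a joint stands for the part that bears it (a point fixed in the world has none). Each returns a list of dicts, best first, with "score" (0 to 1); they miss things now and then, are a little off and sometimes report something else, mostly with a low value. They report only what shows in the picture. A call takes as long as a camera call. They do not tell look-alikes from the thing itself.
- r.silhouettes(picture, target): "pixels" (480x640 bool, what is visible of it) and "rect" ([left, top, right, bottom] in pixels, round what is visible of it).
- r.tip_of(picture, target): "point" ([column, row] in pixels: a listed point, or the origin of a listed thing).
The state is a dict: "time_s": time; "joint_pos": joint angles; "qvel": joint speeds; "joint_efforts": joint torques, N m; "tcp_pos": TCP position; "tool_rot": TCP orientation; "wrist_force": force on the tool from outside, world axes, zero at the start; "moment": the same for the moment, N m; "finger_gap": finger opening in m; "gripper_force": force on a finger pad.
Only numpy, scipy, OpenCV 4.12 (cv2) and the standard library are available. Lean on these libraries where they do the work, as an engineer would, in place of code of your own. Each camera call takes 0.05 s, during which the arm holds its last target. There are 200 camera calls.

## Task

Take the depth of the blind bore in the bolted-down housing with the depth gauge that stands on the bench: lower its rod into the bore until it bottoms out, so that the stop collar is pushed up the rod by the housing's top face, and keep the rod pressed firmly on the bottom for about a second. Then let go and leave the gauge standing upright in the bore, rod on the bottom and collar flat on the face, so that the depth can be read. Do not drop or ram the gauge, and leave the tappets and the valve spring on the bench where they are.

Things in the scene. Friction and masses are not known exactly. Their poses are not given: they have to be found in the camera images.
- depth_gauge: loose steel depth gauge, about 0.2 kg, 130 mm tall, standing upright on the bench on its wide stop collar. From below: a plain round rod 8 mm in diameter and 72 mm long, then a round knurled grip 19 mm in diameter from 72 to 130 mm above the rod's tip. Origin on the axis at the rod's tip; z runs up the rod. Round, so it can be gripped from any side
- grip (a point): middle of the gauge's knurled grip, on the axis, 101 mm above the rod's tip
- rod_tip (a point): lower end of the gauge's rod, on the axis
- stop_collar (a joint): sliding stop collar on the gauge's rod, in m: 0 = its underside level with the rod's tip (the start), growing as it is pushed up the rod (the rod then sticks out below it by this much: the depth read); at most 0.056. It slides with about 3 N of friction and stays where it is pushed, so the gauge does not sink into the bore by its own weight
- stop_face (a point): centre of the stop collar's flat underside, on the rod's axis. The collar is a flange 48 mm in diameter and 6 mm thick, with a hub 22 mm in diameter up to 14 mm above the underside and a small thumb screw out to 22 mm from the axis
- housing: aluminium bearing housing, bolted down: a block 90 mm (its x) by 70 mm (its y) by 60 mm high, with a 14 mm high bolted foot on each y side (112 mm over the feet). Origin at the centre of its underside. Its top face is flat and has one large bore and four small tapped holes near the corners
- bore_mouth (a point): centre of the mouth of the blind bore, on the housing's top face (60 mm above the bench), 12 mm towards the housing's +y from its middle. The bore is vertical, 18 mm in diameter; it differs in depth from start to start, 27 to 45 mm
- bore_bottom (a point): centre of the flat floor of the bore
- bore_floor: the solid floor of the bore, a steel disc inside the housing; its origin lies 14 mm below the floor's surface
- tappet_0: loose bystander: round tappet, 33 mm in diameter, 26 mm high, origin under its centre
- tappet_1: loose bystander: round tappet, as the other
- valve_spring_0: loose bystander: valve spring, 29 mm in diameter, 44 mm high, standing
Mind the look-alikes: they are no part of the job. Leave any green, orange or red look-alike of the depth_gauge alone.

How it is judged:
By the outcome, as a careful person would: the job done as asked, in the order asked, and still so for the second after the job is handed in, with the robot touching nothing.
It also fails if it takes over 43 s, if anything falls off the work surface, if the arm or the gripper's body presses on something with over 40 N, if the wrist force passes 120 N, or if a joint passes its speed limit or range.

## Working session

There is one attempt and no reset: what is moved stays moved. The work goes in short steps, Python scripts to look and compute and a shell command to move; the robot and the scene stay as the last step left them, time stands still between calls to the robot, and variables do not carry over. Pictures are saved under pics/ and viewed, at most 10 in all, crops included, and the job is handed in when it is done.

```bash
mkdir -p pics
cat > h.py <<'E'
import numpy as np, cv2
from rig import r
def ray(p,uv):
    f=240/np.tan(np.radians(p["vfov"])/2)
    d=np.array([(uv[0]-p["cx"])/f,-(uv[1]-p["cy"])/f,-1.0])
    T=np.array(p["pose"]); return T[:3,3],T[:3,:3]@d/np.linalg.norm(d)
def onz(p,uv,z):
    o,d=ray(p,uv); return o+d*(z-o[2])/d[2]
def tri(rs):
    A=np.zeros((3,3));b=np.zeros(3)
    for o,d in rs:
        M=np.eye(3)-np.outer(d,d);A+=M;b+=M@o
    x=np.linalg.solve(A,b)
    return x,[np.linalg.norm((np.eye(3)-np.outer(d,d))@(x-o)) for o,d in rs]
def proj(p,X):
    f=240/np.tan(np.radians(p["vfov"])/2);T=np.array(p["pose"])
    c=T[:3,:3].T@(np.array(X)-T[:3,3]); return np.array([p["cx"]+f*c[0]/-c[2],p["cy"]+f*c[1]/c[2]])
E
python3 - <<'E'
from h import *
np.set_printoptions(precision=4,suppress=True)
ims=[]
for n in ["scene","side"]:
    p=r.capture(n); cv2.imwrite(f"pics/{n}0.png",p["frame"])
    print(n,{k:v for k,v in p.items() if k not in("frame",)})
    for t in ["rod_tip","grip","stop_face","bore_mouth","housing"]:
        print(t,[(np.round(d["point"],1),round(d["score"],2), onz(p,d["point"],{"grip":.101,"bore_mouth":.06}.get(t,0))[:2]) for d in r.tip_of(p,t)][:4])
print(r.get_obs())
E
```

```text
scene {'vfov': 44.12786340023641, 'cx': 309.2991911823938, 'cy': 240.5498047556992, 'pose': array([[ 0.5315, -0.6637,  0.5263,  1.0303],
       [ 0.8469,  0.4052, -0.3443, -0.3252],
       [ 0.0153,  0.6287,  0.7775,  0.903 ],
       [ 0.    ,  0.    ,  0.    ,  1.    ]]), 'shot': 1}
rod_tip [(array([154.4, 249.2]), 0.96, array([ 0.2815, -0.1918])), (array([404.9, 292.4]), 0.95, array([0.6143, 0.1595])), (array([255.2, 397.3]), 0.84, array([ 0.649 , -0.1727])), (array([215.1, 315. ]), 0.8, array([ 0.4759, -0.1584]))]
grip [(array([143.2, 213.2]), 0.93, array([ 0.278 , -0.1915])), (array([249.8, 367.8]), 0.8, array([ 0.6468, -0.1742])), (array([412.1, 258.3]), 0.69, array([0.6118, 0.159 ])), (array([205.2, 283.4]), 0.62, array([ 0.475 , -0.1639]))]
stop_face [(array([253.2, 397.4]), 0.97, array([ 0.6475, -0.1755])), (array([212.3, 316. ]), 0.79, array([ 0.4751, -0.1636])), (array([155.7, 248.4]), 0.76, array([ 0.281 , -0.1889])), (array([405.3, 292.4]), 0.69, array([0.6147, 0.1602]))]
bore_mouth [(array([393.3, 218. ]), 0.64, array([0.496 , 0.2132]))]
housing [(array([389.4, 241.3]), 
[... 966 characters left out ...]
1592])), (array([405.3, 277.4]), 0.54, array([0.6252, 0.1498]))]
bore_mouth [(array([388.7, 216.1]), 0.61, array([0.4958, 0.212 ]))]
housing [(array([385. , 233.8]), 0.62, array([0.4923, 0.2094]))]
{'time_s': 0.6, 'joint_pos': array([-1.209 ,  0.1257, -0.0396,  1.4054,  0.    ,  1.5708]), 'qvel': array([-0.0014, -0.0004, -0.0003, -0.0009, -0.0009,  0.0005]), 'joint_efforts': array([ -0.0007, -43.5432,  35.2944,   0.001 ,  -0.0001,   0.    ]), 'tcp_pos': array([ 0.1858, -0.491 ,  0.2313]), 'tool_rot': array([0.9837, 0.1799, 0.    , 0.    ]), 'wrist_force': array([ 0.1949,  0.6242, -1.0979]), 'moment': array([-0.0167,  0.0151, -0.0255]), 'gripper_force': 0.0, 'finger_gap': 0.08528665868345546}
```

View pics/scene0.png

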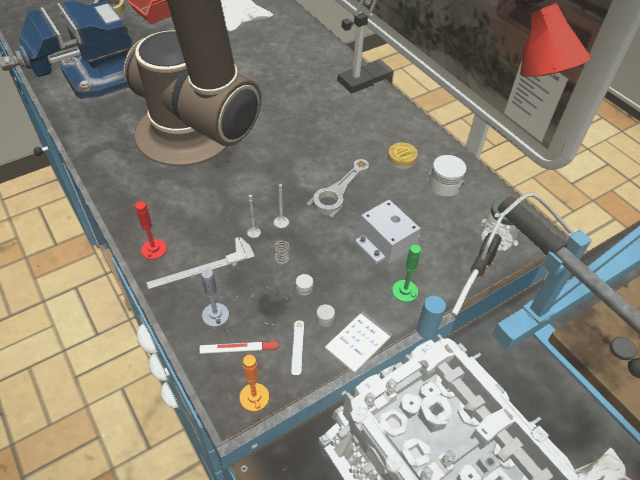

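View pics/side0.png

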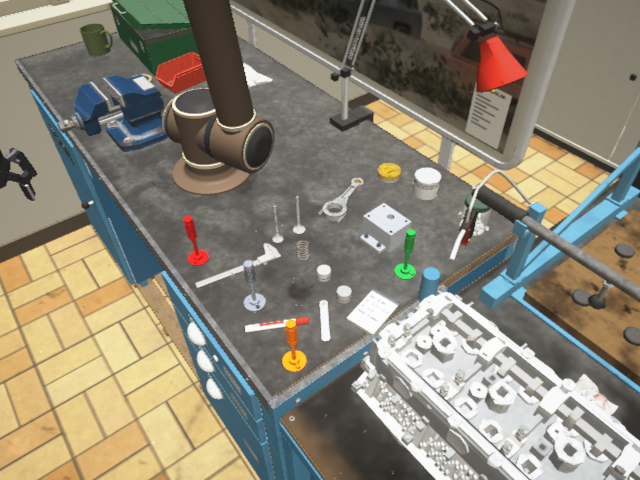

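Four gauge-like things show in the scene view: red (150,248), green (405,290), orange (255,397) and plain steel grey (213,316). Only the grey one fits the "steel" description, so I'll confirm it in a crop.

Run:
```python
from h import *
a=cv2.imread("pics/scene0.png")
c=np.hstack([cv2.resize(a[255:345,165:255],(400,400),interpolation=cv2.INTER_CUBIC),cv2.resize(a[190:280,345:435],(400,400),interpolation=cv2.INTER_CUBIC)])
cv2.imwrite("pics/crop0.png",c)
```

```text
(no output)
```

View pics/crop0.png

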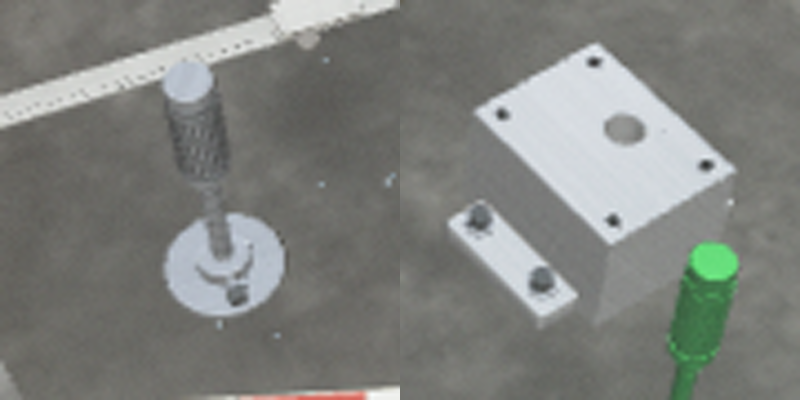

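The crop shows the plain steel gauge standing on its collar on the left, and the housing with its bore (crop 625,130) on the right. The grey gauge is the target. Next I move over it to look with the wrist camera.

```bash
python3 -m jog '-1 0.72 0.82 0.15 0 0 0.55;-1 0.72 0.82 0.15 0 0 0.55;-1 0.72 0.82 0.15 0 0 0.55;-1 0.72 0.82 0.15 0 0 0.55;-1 0.72 0.82 0.15 0 0 0.55;-1 0.72 0.82 0.15 0 0 0.55;-1 0.72 0.82 0.15 0 0 0.55;-1 0.72 0.82 0.15 0 0 0.55;-1 0.72 0.82 0.15 0 0 0.55;-1 0.72 0.82 0.15 0 0 0.55;-1 0.72 0.82 0.15 0 0 0.55;-1 0.72 0.82 0.15 0 0 0.55' 30
python3 - <<'E'
from h import *
np.set_printoptions(precision=4,suppress=True)
p=r.capture("wrist"); cv2.imwrite("pics/w1.png",p["frame"]); print(p["pose"],p["vfov"],p["cx"],p["cy"])
for t in ["rod_tip","grip","stop_face"]:
    print(t,[(np.round(d["point"],1),round(d["score"],2), onz(p,d["point"],{"grip":.101}.get(t,0))[:2]) for d in r.tip_of(p,t)][:4])
print([(d["rect"],d["score"]) for d in r.silhouettes(p,"depth_gauge")])
print(r.get_obs()["joint_pos"])
E
```

```text
time_s: 2.1
tcp_pos: [0.4733, -0.1638, 0.2914]
tool_rot: [0.819, 0.574, 0.0, 0.0]
wrist_force: [-0.0, 0.2, 0.6]
finger_gap: 0.0854
gripper_force: 0.0
[[ 0.9407  0.3228  0.1044  0.4998]
 [-0.3392  0.8953  0.2887 -0.0899]
 [-0.0003 -0.307   0.9517  0.4341]
 [ 0.      0.      0.      1.    ]] 67.68282875292456 318.9414818710178 232.24564107750663
rod_tip [(array([323.4, 178.5]), 0.93, array([ 0.4806, -0.1588])), (array([189.5, 257.3]), 0.85, array([ 0.2818, -0.1966])), (array([461.6, 144.9]), 0.56, array([ 0.6475, -0.1767]))]
grip [(array([501.2, 150.6]), 0.93, array([ 0.6459, -0.1737])), (array([320.5, 198.8]), 0.75, array([ 0.476, -0.16 ])), (array([155.2, 293.1]), 0.74, array([ 0.2815, -0.1957]))]
stop_face [(array([324.5, 181. ]), 0.88, array([ 0.4809, -0.1622])), (array([462.3, 142.6]), 0.83, array([ 0.6489, -0.1744])), (array([189.4, 253.4]), 0.68, array([ 0.2841, -0.1916]))]
[([131.6, 236.6, 207.4, 313.1], 0.93), ([442.5, 121.9, 530.2, 166.4], 0.75), ([299.0, 160.5, 341.0, 216.5], 0.55)]
[-0.3317  0.0884  0.0498  1.5321 -0.      1.5845]
```

View pics/w1.png

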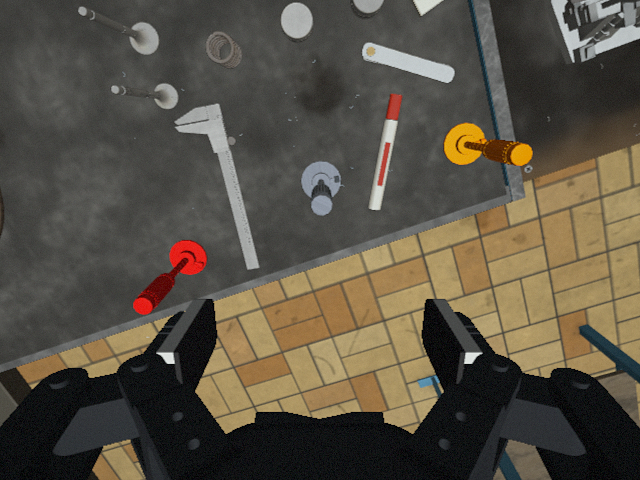

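The wrist view shows the steel gauge at (321,190), in line with the fingers and with clear space around it. I'll descend and grip.

```bash
python3 -m jog '-1 0.005 0.006 -0.15 0 0 0;-1 0.005 0.006 -0.3 0 0 0;-1 0.005 0.006 -0.4 0 0 0;-1 0.005 0.006 -0.48 0 0 0;-1 0.005 0.006 -0.51 0 0 0;-1 0.005 0.006 -0.51 0 0 0;-0.5 0.005 0.006 -0.51 0 0 0;0 0.005 0.006 -0.51 0 0 0;0.3 0.005 0.006 -0.51 0 0 0;0.5 0.005 0.006 -0.51 0 0 0;0.7 0.005 0.006 -0.51 0 0 0;1 0.005 0.006 -0.51 0 0 0' 40
python3 -m jog '1 0 0 0 0 0 0;1 0 0 0 0 0 0;1 0 0 0 0 0 0' 70
python3 - <<'E'
from h import *
p=r.capture("wrist"); cv2.imwrite("pics/w2.png",p["frame"])
E
```

```text
time_s: 3.85
tcp_pos: [0.4761, -0.1607, 0.0876]
tool_rot: [0.818, 0.575, 0.0, 0.0]
wrist_force: [1.0, -0.9, 1.9]
finger_gap: 0.0178
gripper_force: 39.0
time_s: 4.22
tcp_pos: [0.4761, -0.1607, 0.0876]
tool_rot: [0.818, 0.575, 0.0, 0.0]
wrist_force: [1.1, -1.2, 4.5]
finger_gap: 0.0177
gripper_force: 68.1
```

View pics/w2.png

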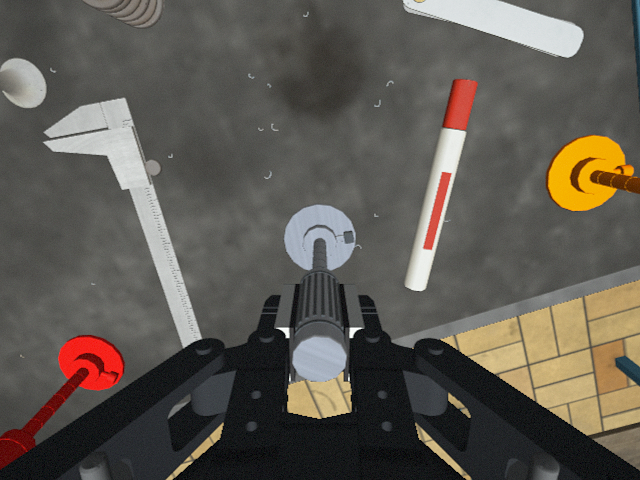

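The gauge is gripped upright, with its collar at (320,238) and cap at (320,357). I'll lift it, move short of the bore, and measure both the bore and the gauge in the hand.

```bash
python3 -m jog '1 0 0 0.02 0 0 0;1 0 0 0.1 0 0 0;1 0 0 0.22 0 0 0;1 0 0 0.34 0 0 0;1 0.01 0.1 0.35 0 0 0.05;1 0.02 0.22 0.35 0 0 0.15;1 0.03 0.34 0.35 0 0 0.26;1 0.04 0.46 0.35 0 0 0.37;1 0.05 0.58 0.35 0 0 0.46;1 0.05 0.68 0.35 0 0 0.46;1 0.05 0.72 0.35 0 0 0.46;1 0.05 0.72 0.35 0 0 0.46'
python3 -m jog '1 0 0 0 0 0 0;1 0 0 0 0 0 0'
python3 - <<'E'
from h import *
np.set_printoptions(precision=4,suppress=True)
o=r.get_obs(); print(o["tcp_pos"],o["joint_pos"],o["finger_gap"],o["wrist_force"])
z0=o["tcp_pos"][2]-.0876
P={n:r.capture(n) for n in ["wrist","scene","side"]}
for n,p in P.items():
    for t in ["rod_tip","grip","stop_face","bore_mouth"]:
        print(n,t,[(np.round(d["point"],1),round(d["score"],2), onz(p,d["point"],{"grip":.101+z0,"bore_mouth":.06}.get(t,z0))[:2]) for d in r.tip_of(p,t)][:5])
cv2.imwrite("pics/w3.png",P["wrist"]["frame"]); cv2.imwrite("pics/s3.png",P["side"]["frame"])
import pickle; pickle.dump(P,open("P3.pkl","wb"))
E
```

```text
time_s: 5.78
tcp_pos: [0.4954, 0.1278, 0.2269]
tool_rot: [0.561, 0.828, -0.001, -0.0]
wrist_force: [0.4, 0.4, -1.3]
finger_gap: 0.0174
gripper_force: 68.8
time_s: 6.02
tcp_pos: [0.4958, 0.1263, 0.2273]
tool_rot: [0.563, 0.827, -0.0, 0.0]
wrist_force: [0.0, -0.5, -1.1]
finger_gap: 0.0171
gripper_force: 68.8
[0.4958 0.1263 0.2273] [ 0.2495  0.1006 -0.0767  1.3936 -0.0002  1.4445] 0.017109729087964834 [ 0.0197 -0.5001 -1.1263]
wrist rod_tip [(array([320.6, 234.7]), 0.88, array([0.4957, 0.1291])), (array([ 64.3, 370.4]), 0.86, array([ 0.3523, -0.0463])), (array([433.6, 206.7]), 0.8, array([0.5579, 0.1747]))]
wrist grip [(array([320.6, 314.1]), 0.92, array([0.4956, 0.1281])), (array([473.8, 239.6]), 0.79, array([0.5381, 0.1796]))]
wrist stop_face [(array([432.5, 208.5]), 0.96, array([0.5578, 0.1733])), (array([ 63.2, 367.2]), 0.92, array([ 0.3511, -0.0436])), (array([320.3, 236.3]), 0.69, array([0.4959, 0.128 ])), (array([319.5, 236.2]), 0.67, array([0.4954, 0.1278]))]
wrist bore_mouth [(array([362.1, 113.5]), 0.75, array([0.4987, 0.2148]))]
scene rod_tip [(array([253.8, 399.9]), 0.93, ar
[... 906 characters left out ...]
91, array([0.687 , 0.0677])), (array([198.4, 258.6]), 0.79, array([ 0.414 , -0.2345])), (array([290.1, 362.4]), 0.77, array([ 0.7197, -0.2253])), (array([323.4, 278.8]), 0.7, array([ 0.6096, -0.0707]))]
side grip [(array([289.2, 334.2]), 0.95, array([ 0.7335, -0.2295])), (array([191.2, 228.5]), 0.78, array([ 0.4342, -0.239 ])), (array([363.1, 167.5]), 0.75, array([0.4906, 0.1258]))]
side stop_face [(array([291.5, 362.7]), 0.69, array([ 0.7216, -0.2238])), (array([403.7, 274. ]), 0.56, array([0.6951, 0.058 ])), (array([362.1, 199.9]), 0.5, array([0.4802, 0.1377])), (array([198.4, 258.1]), 0.5, array([ 0.4128, -0.2339]))]
side bore_mouth [(array([390.2, 214.4]), 0.76, array([0.4936, 0.2189]))]
```

View pics/w3.png

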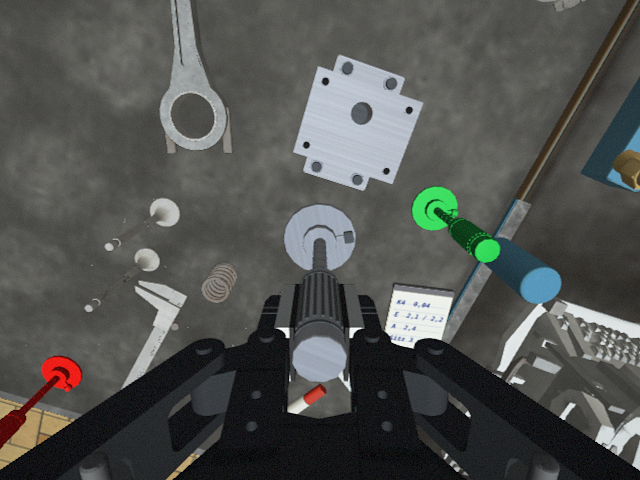

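The wrist view shows the gauge hanging upright, with its collar at (320,237) and the bore at (362,113). I'll move over the bore, stop about 10 mm above the face and check alignment.

```bash
python3 -m jog '1 0.002 0.05 0 0 0 0;1 0.002 0.13 0 0 0 0;1 0.002 0.19 0 0 0 0;1 0.002 0.217 -0.02 0 0 0;1 0.002 0.217 -0.09 0 0 0;1 0.002 0.217 -0.14 0 0 0;1 0.002 0.217 -0.165 0 0 0;1 0.002 0.217 -0.175 0 0 0;1 0.002 0.217 -0.175 0 0 0;1 0.002 0.217 -0.175 0 0 0'
python3 - <<'E'
from h import *
np.set_printoptions(precision=4,suppress=True)
o=r.get_obs(); print(o["tcp_pos"],o["wrist_force"],o["joint_pos"])
z0=o["tcp_pos"][2]-.0876
ims=[]
for n,c in [("wrist",(320,180)),("scene",(390,215)),("side",(388,215))]:
    p=r.capture(n)
    for t in ["rod_tip","stop_face","grip","housing"]:
        print(n,t,[(np.round(d["point"],1),round(d["score"],2), onz(p,d["point"],{"grip":.101+z0,"housing":0}.get(t,z0))[:2]) for d in r.tip_of(p,t)][:5])
    h={"wrist":150,"scene":50,"side":50}[n]
    ims.append(cv2.resize(p["frame"][c[1]-h:c[1]+h,c[0]-h:c[0]+h] if n!="scene" else p["frame"][c[1]-50:c[1]+50,c[0]-50:c[0]+50],(400,400),interpolation=cv2.INTER_CUBIC))
cv2.imwrite("pics/a4.png",np.hstack(ims[:2]))
E
```

```text
time_s: 8.02
tcp_pos: [0.4971, 0.2143, 0.1581]
tool_rot: [0.562, 0.827, 0.001, 0.0]
wrist_force: [0.4, -0.0, -1.7]
finger_gap: 0.0174
gripper_force: 68.8
[0.4971 0.2143 0.1581] [ 0.3667 -0.0011 -1.6614] [ 0.4071  0.1648 -0.1543  1.2504  0.      1.6005]
wrist rod_tip [(array([322.4, 236. ]), 0.97, array([0.4985, 0.2168])), (array([411., 307.]), 0.64, array([0.5784, 0.1901])), (array([  5.3, 471.3]), 0.38, array([ 0.3243, -0.0818]))]
wrist stop_face [(array([319.8, 234.1]), 0.78, array([0.4964, 0.2174])), (array([412.6, 308.3]), 0.57, array([0.5799, 0.1896])), (array([  7.1, 473.9]), 0.57, array([ 0.3261, -0.0844]))]
wrist grip [(array([320.7, 315.5]), 0.91, array([0.4971, 0.2155])), (array([449. , 384.7]), 0.68, array([0.5624, 0.2042]))]
wrist housing []
scene rod_tip [(array([255.9, 398. ]), 0.98, array([ 0.6803, -0.1842])), (array([397.5, 212.7]), 0.89, array([0.4962, 0.2214])), (array([155.4, 248.7]), 0.73, array([ 0.3398, -0.2002])), (array([403.7, 292.8]), 0.65, array([0.6464, 0.1195]))]
scene stop_face [(array([404.8, 293.7]), 0.89, array([0.6488, 0.1199])), (array([156.6, 249.5
[... 556 characters left out ...]
), 0.88, array([0.6484, 0.1094])), (array([196.6, 257.6]), 0.87, array([ 0.3432, -0.216 ])), (array([387.8, 211.2]), 0.59, array([0.4897, 0.2136]))]
side stop_face [(array([404.9, 275.6]), 0.72, array([0.6605, 0.1045])), (array([292.8, 361.4]), 0.62, array([ 0.6839, -0.1991])), (array([195.7, 261.1]), 0.58, array([ 0.3513, -0.2224])), (array([391.2, 210. ]), 0.47, array([0.4916, 0.2228]))]
side grip [(array([393.5, 176.9]), 0.97, array([0.4913, 0.2187])), (array([408.2, 241.6]), 0.84, array([0.658 , 0.1015])), (array([291.5, 331.6]), 0.73, array([ 0.6901, -0.1995])), (array([190.9, 227.8]), 0.62, array([ 0.3581, -0.2156]))]
side housing [(array([382.3, 237.2]), 0.6, array([0.497 , 0.1961]))]
```

View pics/a4.png

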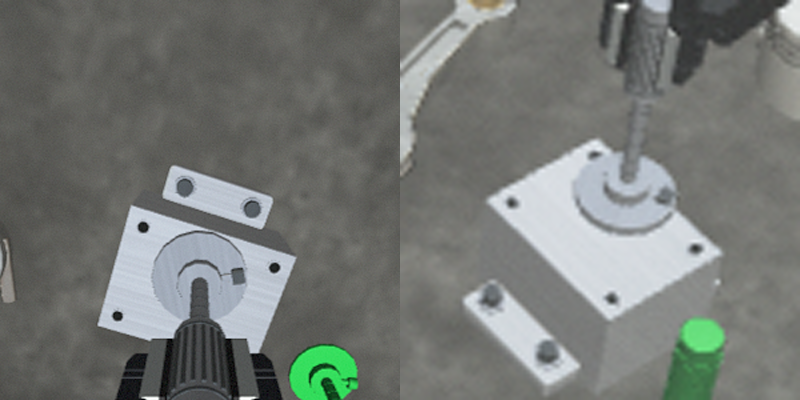

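The wrist crop (left) and scene crop (right) show the collar about 10 mm above the face, roughly over the bore. I'll cross-check the bore position against the visible tapped holes.

Run:
```python
from h import *
import pickle
np.set_printoptions(precision=4,suppress=True)
P=pickle.load(open("P3.pkl","rb"))
p=P["wrist"]
def ref(img,uv,h=5):
    g=cv2.cvtColor(img,cv2.COLOR_BGR2GRAY).astype(float);u,v=map(int,np.round(uv))
    w=np.clip(120-g[v-h:v+h+1,u-h:u+h+1],0,None);yy,xx=np.mgrid[-h:h+1,-h:h+1]
    return np.array([u+(w*xx).sum()/w.sum(),v+(w*yy).sum()/w.sum()])
def b(img,uv): return ref(img,uv,14)
A=np.array([onz(p,ref(p["frame"],q),.06)[:2] for q in [(326,81),(409,110),(307,145)]])
q=b(p["frame"],(362,113));B=onz(p,q,.06)[:2]; print("w3 holes",A,"bore",q,B)
c=r.capture("wrist")
C=np.array([onz(c,ref(c["frame"],(170+u/1.3333,30+v/1.3333)),.06)[:2] for u,v in [(143,227),(274,268),(117,316)]])
print("now holes",C); print("bore now via holes",B+(C-A).mean(0))
print("tcp ax pixel",proj(c,[.4971,.2143,.0705]), "w3 tcp", proj(p,[.4958,.1263,.1397]))
# collar centre via ellipse of collar pixels
s=[d for d in r.silhouettes(c,"stop_collar") if d["score"]>.3]; print([(np.round(d["rect"]),d["score"]) for d in s])
for n in ["scene","side"]:
    k=P[n]; print(n,"bore", [onz(k,b(k["frame"],u),.06)[:2] for u in [proj(k,[*B,.06])]])
```

```text
w3 holes [[0.4611 0.2266]
 [0.5331 0.2315]
 [0.4647 0.1746]] bore [362.4555 112.4663] [0.4987 0.2157]
now holes [[0.4612 0.2264]
 [0.5332 0.2313]
 [0.4647 0.1744]]
bore now via holes [0.4988 0.2154]
tcp ax pixel [319.9929 238.9993] w3 tcp [319.2525 238.3862]
[(array([282., 203., 354., 271.]), 0.88), (array([388., 290., 441., 338.]), 0.56)]
scene bore [array([0.481 , 0.2452])]
side bore [array([0.4831, 0.2511])]
```

Everything agrees to within about 1.5 mm against a 5 mm clearance, so I'll nudge slightly and lower gently onto the face and into the bore.

```bash
python3 -m jog '1 0.002 -0.002 0 0 0 0;1 0.002 -0.002 -0.01 0 0 0;1 0.002 -0.002 -0.018 0 0 0;1 0.002 -0.002 -0.022 0 0 0;1 0.002 -0.002 -0.026 0 0 0;1 0.002 -0.002 -0.03 0 0 0;1 0.002 -0.002 -0.034 0 0 0;1 0.002 -0.002 -0.038 0 0 0;1 0.002 -0.002 -0.038 0 0 0'
```

```text
time_s: 10.0
tcp_pos: [0.4974, 0.2134, 0.142]
tool_rot: [0.562, 0.827, -0.0, -0.0]
wrist_force: [-1.2, 0.3, 1.1]
finger_gap: 0.0173
gripper_force: 69.1
```

The force rose by about 3 N while the tip went 5 mm below the face, so the collar is sliding and the rod is in the bore. I'll continue.

```bash
python3 -m jog '1 0 0 -0.006 0 0 0;1 0 0 -0.014 0 0 0;1 0 0 -0.022 0 0 0;1 0 0 -0.03 0 0 0;1 0 0 -0.038 0 0 0;1 0 0 -0.045 0 0 0;1 0 0 -0.045 0 0 0'; python3 -m jog '1 0 0 -0.004 0 0 0;1 0 0 -0.008 0 0 0;1 0 0 -0.012 0 0 0;1 0 0 -0.016 0 0 0;1 0 0 -0.016 0 0 0'
```

```text
time_s: 10.88
tcp_pos: [0.4974, 0.2134, 0.1235]
tool_rot: [0.562, 0.827, -0.0, -0.0]
wrist_force: [-0.1, -0.6, -1.9]
finger_gap: 0.0174
gripper_force: 68.7
time_s: 11.5
tcp_pos: [0.4974, 0.2134, 0.1174]
tool_rot: [0.562, 0.827, -0.0, -0.0]
wrist_force: [-1.2, -0.3, -0.5]
finger_gap: 0.0176
gripper_force: 68.8
```

```bash
python3 -m jog '1 0 0 -0.004 0 0 0;1 0 0 -0.008 0 0 0;1 0 0 -0.012 0 0 0'; python3 -m jog '1 0 0 -0.004 0 0 0;1 0 0 -0.008 0 0 0'
```

```text
time_s: 11.88
tcp_pos: [0.4974, 0.2134, 0.1128]
tool_rot: [0.562, 0.827, 0.0, 0.0]
wrist_force: [-1.1, -1.0, 2.3]
finger_gap: 0.0174
gripper_force: 68.8
time_s: 12.12
tcp_pos: [0.4978, 0.2136, 0.1122]
tool_rot: [0.562, 0.827, 0.001, 0.001]
wrist_force: [-7.9, -2.7, 23.8]
finger_gap: 0.017
gripper_force: 71.7
```

The rod bottomed out at about 35 mm with 24 N. I'll hold it pressed.

```bash
python3 -m jog '1 0 0 0 0 0 0;1 0 0 0 0 0 0;1 0 0 0 0 0 0;1 0 0 0 0 0 0;1 0 0 0 0 0 0;1 0 0 0 0 0 0;1 0 0 0 0 0 0;1 0 0 0 0 0 0;1 0 0 0 0 0 0;1 0 0 0 0 0 0;1 0 0 0 0 0 0;1 0 0 0 0 0 0'
```

```text
time_s: 13.62
tcp_pos: [0.4979, 0.2136, 0.1123]
tool_rot: [0.562, 0.827, 0.001, 0.001]
wrist_force: [-5.4, -2.3, 16.8]
finger_gap: 0.0176
gripper_force: 71.1
```

Run:
```python
from h import *
p=r.capture("scene"); w=r.capture("wrist")
cv2.imwrite("pics/a5.png",np.hstack([cv2.resize(p["frame"][155:255,345:445],(400,400),interpolation=cv2.INTER_CUBIC),cv2.resize(w["frame"][100:400,170:470],(400,400))]))
```

```text
(no output)
```

View pics/a5.png

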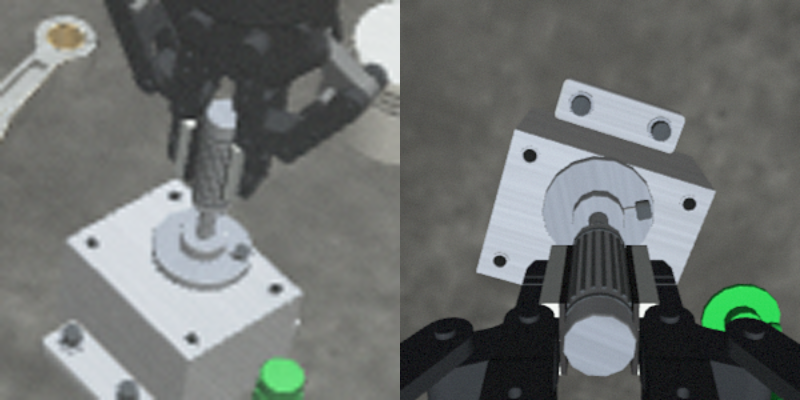

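The collar is flat on the face and the gauge is upright. The force eased to 17 N, so I'll press slightly more for another second, then relieve the load and let go.

```bash
python3 -m jog '1 0 0 -0.002 0 0 0;1 0 0 -0.002 0 0 0;1 0 0 -0.002 0 0 0;1 0 0 -0.002 0 0 0;1 0 0 -0.002 0 0 0;1 0 0 -0.002 0 0 0;1 0 0 -0.002 0 0 0;1 0 0 -0.002 0 0 0;1 0 0 -0.002 0 0 0;1 0 0 -0.002 0 0 0' 90; python3 -m jog '1 0 0 0.002 0 0 0;1 0 0 0.006 0 0 0;1 0 0 0.006 0 0 0'
```

```text
time_s: 14.98
tcp_pos: [0.4979, 0.2136, 0.1122]
tool_rot: [0.562, 0.827, 0.002, 0.001]
wrist_force: [-8.2, -3.7, 22.6]
finger_gap: 0.0168
gripper_force: 87.2
time_s: 15.35
tcp_pos: [0.4976, 0.2135, 0.1125]
tool_rot: [0.562, 0.827, 0.001, 0.0]
wrist_force: [-3.1, -0.3, 8.7]
finger_gap: 0.0171
gripper_force: 88.0
```

```bash
python3 -m jog '1 0 0 0 0 0 0;1 0 0 0 0 0 0' 20; python3 -m jog '0.5 0 0 0 0 0 0;0.4 0 0 0 0 0 0;0.3 0 0 0 0 0 0;0 0 0 0 0 0 0;-0.5 0 0 0 0 0 0;-1 0 0 0 0 0 0;-1 0 0 0 0 0 0;-1 0 0 0 0 0 0;-1 0 0 0 0 0 0'
```

```text
time_s: 15.6
tcp_pos: [0.4976, 0.2135, 0.1125]
tool_rot: [0.562, 0.827, 0.001, 0.0]
wrist_force: [-3.4, -1.3, 9.4]
finger_gap: 0.0171
gripper_force: 88.0
time_s: 16.73
tcp_pos: [0.4974, 0.2134, 0.1113]
tool_rot: [0.562, 0.827, 0.0, 0.0]
wrist_force: [-0.5, -0.5, 0.1]
finger_gap: 0.0853
gripper_force: 0.0
```

```bash
python3 -m jog '-1 0 0 0.03 0 0 0;-1 0 0 0.1 0 0 0;-1 0 0 0.2 0 0 0;-1 0 0 0.3 0 0 0;-1 0 0 0.4 0 0 0;-1 0 -0.1 0.4 0 0 0;-1 0 -0.2 0.4 0 0 0;-1 0 -0.2 0.4 0 0 0;-1 0 -0.2 0.4 0 0 0'
python3 - <<'E'
from h import *
p=r.capture("scene"); w=r.capture("wrist")
cv2.imwrite("pics/a6.png",np.hstack([cv2.resize(p["frame"][155:255,345:445],(400,400),interpolation=cv2.INTER_CUBIC),cv2.resize(w["frame"][0:400,120:520],(400,400))]))
E
```

```text
time_s: 17.85
tcp_pos: [0.4975, 0.1336, 0.2719]
tool_rot: [0.562, 0.827, 0.0, 0.0]
wrist_force: [0.9, 0.1, 0.1]
finger_gap: 0.0853
gripper_force: 0.0
```

View pics/a6.png

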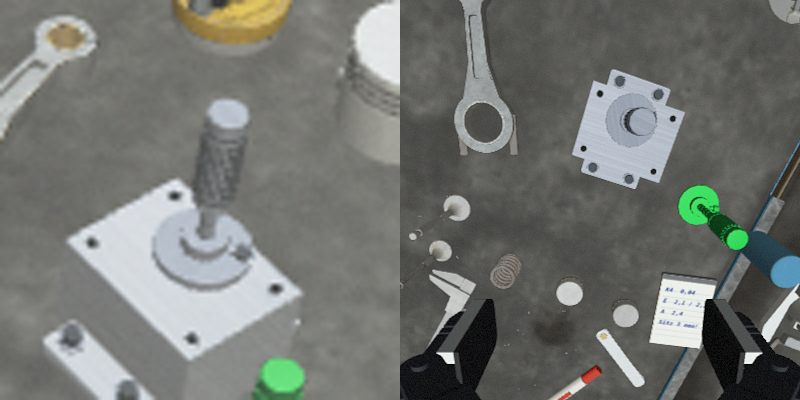

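The gauge stands upright with the collar flat on the face. The cap sits where perspective puts it for a vertical rod (wrist pixel about 362,120), and the tappets and spring are untouched.

```bash
python3 -c "from rig import r; print(r.sign_off())"
```

```text
the job is handed in; nothing more can be done
None
```

I pressed the steel gauge onto the bottom of the bore at 17–24 N for over two seconds, then left it standing upright with its collar flat on the face. The depth is about 35 mm judged from the arm's position, and the job is handed in at about 18 s on the robot's clock.

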